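# Turn a primed painting panel face up against the panel rest

## Robot

A 6-joint arm with a two-finger parallel gripper is mounted at the origin on the work surface. World frame = base frame: x ahead of the robot, y to its left, z up, the work surface at z = 0. Lengths are in m, angles in rad, forces in N, time in s.
With the tool pointing down it reaches from about 0.4 to 0.925 m from the base axis. Payload 3.4 kg.
Tool frame: the origin (TCP) lies midway between the tips of the shut fingers; the grasp point (between the pads) lies 19 mm behind it; z points along the fingers, y is the line along which they close (so a half turn about z gives the same grasp; the last joint's range is limited). The gripper opens to 85 mm and grips with 20 to 120 N. Pads are 22 mm wide; open, the fingers measure 114 mm over their backs; the gripper's body (76 mm by 85 mm) begins 54 mm behind the grasp point. The pads swing forward as they close: fully open they stand 13 mm farther back than shut.
Start: joints at [-1.183, 0.307, 1.506, -0, 1.328, -0.073], TCP at [0.256, -0.515, 0.231] pointing down, gripper open.
Joint ranges: [-3.12, 3.12], [-1.05, 2.28], [0.14, 2.33], [-1.42, 4.57], [0.1, 2.73], [-2.68, 2.68]. Speed limits (rad/s): [2.57, 2.57, 3.14, 3.14, 3.14, 3.14].

## Interface

Orientations are given as a unit quaternion [w, x, y, z].
In Python, from bench import get_obs, eyes, job gives the robot as it stands. The module is installed in compiled form; this text tells all that it offers.
- The arm moves only by the shell command python3 -m crank 'ROWS' [FORCE]. ROWS is JSON, a list of rows, each a list of 5 numbers: the closure, from 0 (fully open) to 1 (shut), then the shift along the tool's x, y, z in m, then the turn about the tool's z in degrees. A call has 1 to 10 rows; each row shifts and turns the commanded pose from where the row before left it, along the tool's axes as they then stand; what a row does not reach is not made up. A row lasts 1/12 s, in which the tool goes at most 41.7 mm and 7.16 degrees, less where a joint would pass 70% of its speed; a pose out of reach is approached as far as the arm can. A call is refused whole if a number of a shift passes 0.0417 or a number of a turn 7.16, either way. A call with a gripper value outside its range is refused whole. The fingers move at their own pace and stop on an object; FORCE is the grip in N (left out, the last holds). Time passes only in rows, so rows that do not move let the fingers close. It gives the time, the measured TCP pose, the force, the opening and the grip force at its end, in the units of the state.
- get_obs(): the state, without advancing time (a new reading comes with each control period).
- eyes.camera(name): name is "scene" or "top"; returns (picture, depth): 400x640x3 uint8, red, green, blue; 400x640 float32, m along the optical axis (not along the pixel's ray), 0 where there is no reading.
- eyes.get_calibration(name): a dict with "intrinsics" (3x3 intrinsics, pixels), "R" (3x3) and "t" (3): a world point X has camera coordinates R X + t. Camera axes: x right, y down, z forward; pixel columns grow to the right and rows downward; lengths in m; the calibration is good to about 2 mm. A picture is of the moment at which its call begins. get_calibration takes no time and is no camera call.
- job.hand_in(): hands the job in; it is judged then, once.
Trained networks look in the newest picture that a camera, given by its name, has taken for a name from the list of things; names that differ only in an ending like _2 or _b are one class to them, and where a whole thing is asked for, a point or a joint stands for the part that bears it (a point fixed in the world has none). Each returns a list of dicts, best first, with "score" (0 to 1); they miss things now and then, are a little off and sometimes report something else, mostly with a low value. They report only what shows in the picture. A call takes as long as a camera call. They do not tell look-alikes from the thing itself.
- eyes.search_frame(camera, label): "bbox" ([centre column, centre row, width, height] in pixels, round what is visible of it).
- eyes.trace(camera, label): "mask" (400x640 bool, what is visible of it) and "bbox" ([centre column, centre row, width, height] in pixels, round what is visible of it).
The state is a dict: "clock": time; "joints": joint angles; "qd": joint speeds; "effort": joint torques, N m; "eef_pos": TCP position; "tool_rot": TCP orientation; "contact_force": force on the tool from outside, world axes, zero at the start; "wrist_torque": the same for the moment, N m; "opening": finger opening in m; "grip_force": force on a finger pad.
Only numpy, scipy, OpenCV 4.12 (cv2) and the standard library are available. Lean on these libraries where they do the work, as an engineer would, in place of code of your own. Each camera call takes 0.05 s, during which the arm holds its last target. There are 200 camera calls.

## Task

Turn the large painting panel, which lies on its white primed face, over so that the white face is up, without gripping or lifting it: with the fingertips push on the short edge farther from the rest, sliding the panel along the table so that it runs into the slope of the grey steel rest, rides up it and stands leaning on it, and then push its top edge from behind so that it tips back over and lands flat on the table in front of the rest. Leave everything else on the table where it is.

Things in the scene. Friction and masses are not known exactly. Their poses are not given: they have to be found in the camera images.
- panel: The large painting panel, 140 x 100 x 12 mm, 70 to 130 g: 4 mm board, its face primed white; on its back pale wooden frame strips (14 mm wide, 8 mm high) and a cross bar. Origin in the middle of its volume; x along its length, y along its width, z out of its wooden back. It starts flat, white face down, z up, a short edge towards the rest's foot; done, z points down. Friction on the table about 0.8
- rest: The panel rest, fixed: smooth grey enamelled steel (friction about 0.2) folded like a tent, 160 mm wide. Front slope 45 degrees for the lowest 25 mm, then 62 degrees to a ridge 80 mm up and 54 mm behind the foot; the back runs down to the table 124 mm behind. Origin: middle of the foot line, at table level; x level, from foot to ridge (the way to push), y along the foot, z up
- rest_ridge (a point): Middle of the ridge, 80 mm above the table. A panel pushed fully up, lower edge at the foot, stays leaning on the ridge at about 55 degrees when left; its top edge is then about 118 mm above the table and 75 mm behind the foot, some 43 mm of it standing free above the ridge. Pushed there from behind it turns about its lower edge and past upright falls by itself to the -x side of the rest, white face up
- panel_edge_a (a point): Middle of the panel's short edge at its +x end (half thickness), which faces the rest at the start
- panel_edge_b (a point): Middle of the panel's short edge at its -x end, the one to push, away from the rest at the start
- panel_edge_c (a point): Middle of the panel's long edge on its +y side
- panel_edge_d (a point): Middle of the panel's long edge on its -y side
- paint_jar: Bystander, loose: closed paint jar, 68 mm across, 85 mm tall. Origin in the middle of its underside
- paint_tin: Bystander, loose: paint tin, 56 mm across, 70 mm tall. Origin in the middle of its underside
- eraser: Bystander, loose: white eraser, 55 x 24 x 13 mm. Origin in the middle of its underside
- sponge_block: Bystander, loose: cork sanding block, 70 x 45 x 25 mm. Origin in the middle of its underside
- small_panel: Bystander, loose: small square primed panel, 70 x 70 x 9 mm, lying back up. Origin in the middle of its underside
- brush_jar: Bystander, loose: glass jar 76 mm across and 100 mm tall with brushes, in all about 220 mm tall. Origin in the middle of its underside
- mug: Bystander, loose: white mug, 80 mm across, 90 mm tall. Origin in the middle of its underside
Not all that is in view belongs to the job. What is shaped like the rest but red is not meant. What is shaped like the panel but orange is not meant.

How it is judged:
By the outcome, as a careful person would: the job done as asked, in the order asked, and still so for the second after the job is handed in, with the robot touching nothing.
It also fails if it takes over 72 s, if anything falls off the work surface, if the arm or the gripper's body presses on something with over 40 N, if the wrist force passes 120 N, or if a joint passes its speed limit or range.

## Working session

There is one attempt and no reset: what is moved stays moved. The work goes in short steps, Python scripts to look and compute and a shell command to move; the robot and the scene stay as the last step left them, time stands still between calls to the robot, and variables do not carry over. Pictures are saved under pics/ and viewed, at most 10 in all, crops included, and the job is handed in when it is done.

```bash
mkdir -p pics; cat > h.py <<'E'
import numpy as np, cv2
from bench import get_obs, eyes, job
def pts(cam, depth, mask=None):
    c=eyes.get_calibration(cam); K=np.array(c["intrinsics"]);R=np.array(c["R"]);t=np.array(c["t"])
    v,u=np.nonzero((depth>0) if mask is None else (mask&(depth>0)))
    d=depth[v,u]; P=np.stack([(u-K[0,2])/K[0,0]*d,(v-K[1,2])/K[1,1]*d,d],1)
    return (P-t)@R, u, v
def shot(cam,name):
    im,d=eyes.camera(cam); cv2.imwrite(f"pics/{name}.png",im[:,:,::-1]); return im,d
E
python3 - <<'E'
from h import *
o=get_obs(); print({k:np.round(v,3) for k,v in o.items()})
for cam in("top","scene"):
    im,d=shot(cam,cam+"0")
    for l in("panel","rest"):
        for r in eyes.trace(cam,l):
            P,u,v=pts(cam,d,r["mask"])
            if len(P)<5: continue
            print(cam,l,round(r["score"],2),np.round(r["bbox"]),np.round(np.median(P,0),3),np.round(np.percentile(P,[2,98],axis=0),3).tolist(), np.median(im[v,u],0))
E
```

```text
{'clock': np.float64(0.0), 'joints': array([-1.183,  0.308,  1.508, -0.   ,  1.328, -0.073]), 'qd': array([-0.   ,  0.001,  0.001, -0.   ,  0.   , -0.   ]), 'effort': array([-1.0000e-03, -4.5755e+01, -2.5192e+01, -0.0000e+00,  1.3000e-02,
       -0.0000e+00]), 'eef_pos': array([ 0.256, -0.514,  0.23 ]), 'tool_rot': array([-0.001,  0.973,  0.229, -0.   ]), 'contact_force': array([ 0.548, -0.025,  1.012]), 'wrist_torque': array([-0.036,  0.023, -0.014]), 'grip_force': np.float64(0.0), 'opening': np.float64(0.085)}
top panel 0.82 [446. 123.  74.  70.] [ 0.67  -0.274  0.009] [[0.602, -0.345, 0.001], [0.735, -0.202, 0.016]] [241. 155.  29.]
top panel 0.69 [317. 206.  69.  59.] [0.509 0.057 0.008] [[0.448, -0.014, 0.001], [0.572, 0.127, 0.016]] [220. 151. 104.]
top rest 0.88 [222. 329.  79.  92.] [0.265 0.289 0.042] [[0.186, 0.219, 0.002], [0.349, 0.371, 0.084]] [169.  18.  17.]
top rest 0.71 [245. 187.  65.  75.] [0.568 0.214 0.038] [[0.492, 0.157, -0.0], [0.652, 0.291, 0.081]] [108. 113. 121.]
top rest 0.61 [440. 213.  64.  87.] [ 0.453 -0.202  0.042] [[0.378, -0.277, 0.003], [0.532, -0.158, 0.084]] [166.  18.  16.]
scene panel 0.91 [179. 243.  64.  52.] [ 0.674 -0.274  0.01 ] [[0.607, -0.343, 0.002], [0.742, -0.201, 0.016]] [249. 146.   0.]
scene panel 0.76 [317. 213.  58.  48.] [0.512 0.06  0.01 ] [[0.45, -0.013, 0.002], [0.577, 0.129, 0.016]] [226. 143.  86.]
scene rest 0.87 [230. 182.  56.  61.] [ 0.465 -0.195  0.043] [[0.378, -0.275, 0.002], [0.535, -0.158, 0.084]] [183.  10.   7.]
scene rest 0.81 [375. 240.  65.  73.] [0.583 0.234 0.04 ] [[0.498, 0.159, 0.003], [0.656, 0.291, 0.081]] [121. 125. 133.]
scene rest 0.62 [406. 163.  59.  58.] [0.284 0.31  0.04 ] [[0.184, 0.222, 0.002], [0.359, 0.373, 0.084]] [198.  12.   7.]
```

View pics/top0.png

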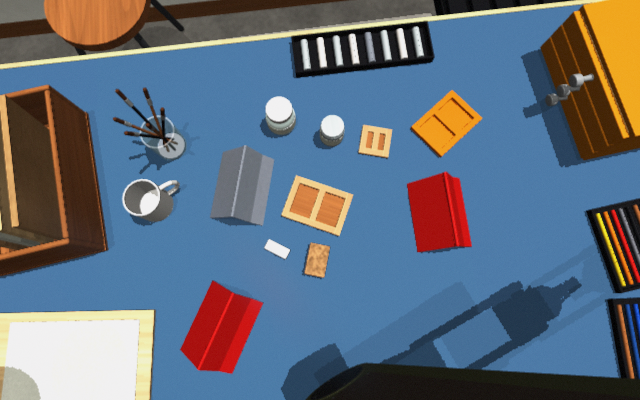

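View pics/scene0.png

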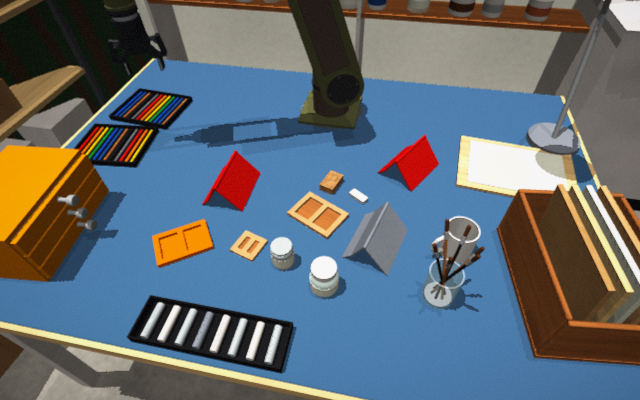

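Seen: wooden panel at top (317,206) and scene (317,213), orange look-alike (446,123), small square panel (376,141). Grey rest is at top (245,187), red look-alikes at (222,329) and (440,213). I choose the wooden panel and the grey rest, and measure their poses with one close crop to check.

```bash
python3 - <<'E'
from h import *
allp=[]
im,d=eyes.camera("top")
cv2.imwrite("pics/crop.png",cv2.resize(im[100:290,190:420,::-1],None,fx=3,fy=3,interpolation=cv2.INTER_CUBIC))
for cam in("top","scene"):
    im,d=eyes.camera(cam)
    for l,ref in(("panel",(.51,.058)),("rest",(.575,.224))):
        r=min(eyes.trace(cam,l),key=lambda r:np.hypot(*(np.median(pts(cam,d,r["mask"])[0],0)[:2]-ref)))
        P,_,_=pts(cam,d,r["mask"])
        if l=="panel":
            Q=P[(P[:,2]>.005)]
            c,s,a=cv2.minAreaRect(Q[:,:2].astype(np.float32)); b=cv2.boxPoints((c,s,a)); print(cam,l,np.round(c,4),np.round(s,4),a,np.round(b,3).tolist(),np.percentile(Q[:,2],[5,50,95]).round(4))
        else:
            # RANSAC the front/back planes
            rng=np.random.default_rng(0); P=P[(P[:,2]>.006)]; rest=P
            for k in range(3):
                best=None
                for _ in range(400):
                    A=rest[rng.choice(len(rest),3,False)]; n=np.cross(A[1]-A[0],A[2]-A[0]); 
                    if np.linalg.norm(n)<1e-6: continue
                    n/=np.linalg.norm(n); m=abs((rest-A[0])@n)<.003
                    if best is None or m.sum()>best.sum(): best=m
                q=rest[best]; c=q.mean(0); n=np.linalg.svd(q-c)[2][2]; n*=np.sign(n[2])
                print(cam,l,"plane",len(q),"c",c.round(3),"n",n.round(3),"slope",np.degrees(np.arccos(n[2])).round(1),"yaw",np.degrees(np.arctan2(n[1],n[0])).round(1))
                rest=rest[~best]
                if len(rest)<50: break
            R=P[P[:,2]>.074]; c,s,a=cv2.minAreaRect(R[:,:2].astype(np.float32)); print("ridge",np.round(c,4),np.round(s,4),a,R[:,2].max().round(3))
    for l in("eraser","sponge_block","paint_tin","paint_jar","small_panel","mug","brush_jar"):
        for r in eyes.trace(cam,l)[:1]:
            P=pts(cam,d,r["mask"])[0]
            print(cam,l,round(r["score"],2),np.percentile(P,[3,97],axis=0).round(3).tolist())
E
```

```text
top panel [0.5098 0.0563] [0.14   0.1008] 63.50719451904297 [[0.43299999833106995, 0.01600000075995922], [0.5239999890327454, -0.028999999165534973], [0.5860000252723694, 0.09600000083446503], [0.4959999918937683, 0.14100000262260437]] [0.0054 0.0115 0.0151]
top rest plane 1829 c [0.565 0.2   0.047] n [-0.227 -0.828  0.513] slope 59.1 yaw -105.3
top rest plane 1324 c [0.578 0.251 0.043] n [0.203 0.737 0.644] slope 49.9 yaw 74.6
top rest plane 220 c [0.556 0.178 0.014] n [-0.179 -0.653  0.736] slope 42.6 yaw -105.3
ridge [0.571  0.2182] [0.0144 0.1599] 74.22383880615234 0.085
top eraser 0.59 [[0.403, 0.137, 0.01], [0.441, 0.18, 0.016]]
top sponge_block 0.97 [[0.354, 0.047, 0.022], [0.418, 0.097, 0.029]]
top paint_tin 0.77 [[0.646, -0.021, 0.013], [0.695, 0.028, 0.073]]
top paint_jar 0.74 [[0.689, 0.086, 0.007], [0.746, 0.146, 0.088]]
top small_panel 0.62 [[0.612, -0.133, 0.002], [0.68, -0.063, 0.012]]
top mug 0.75 [[0.519, 0.369, 0.002], [0.594, 0.462, 0.091]]
top brush_jar 0.84 [[0.658, 0.346, 0.003], [0.733, 0.426, 0.217]]
scene panel [0.5108 0.0556] [0.1416 0.1015] 63.964111328125 
[... 296 characters left out ...]
lane 583 c [0.57  0.191 0.038] n [-0.219 -0.815  0.537] slope 57.5 yaw -105.0
scene rest plane 47 c [0.584 0.181 0.035] n [-0.218 -0.806  0.551] slope 56.6 yaw -105.1
ridge [0.5727 0.2191] [0.0141 0.1618] 74.48129272460938 0.084
scene eraser 0.62 [[0.409, 0.134, 0.005], [0.443, 0.179, 0.017]]
scene sponge_block 0.69 [[0.357, 0.041, 0.002], [0.424, 0.099, 0.028]]
scene paint_tin 0.69 [[0.655, -0.02, 0.009], [0.702, 0.029, 0.073]]
scene paint_jar 0.9 [[0.699, 0.089, 0.007], [0.756, 0.148, 0.088]]
scene small_panel 0.72 [[0.611, -0.135, 0.002], [0.685, -0.062, 0.013]]
scene mug 0.61 [[0.52, 0.371, 0.008], [0.597, 0.462, 0.092]]
scene brush_jar 0.66 [[0.661, 0.347, 0.012], [0.733, 0.416, 0.215]]
```

View pics/crop.png

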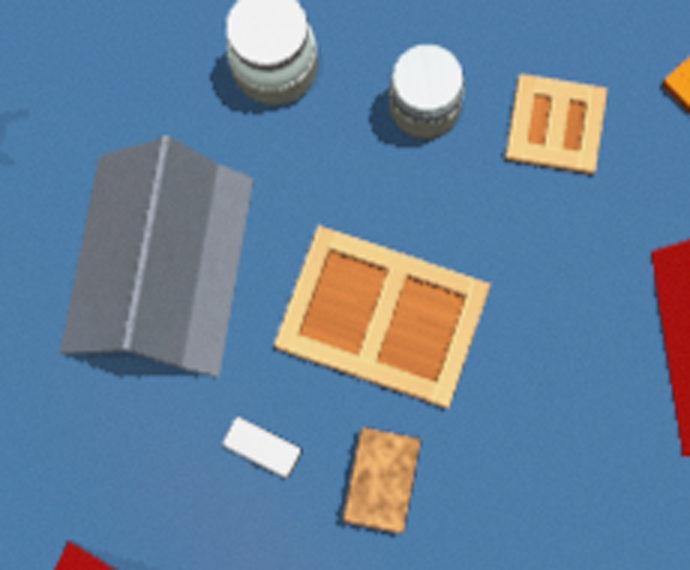

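The crop confirms the wooden panel (crop 382,315) lying back up, with the grey rest's front slope facing it at (215,275). In the rest frame (yaw 74.8°, foot about (0.558, 0.167)) the panel sits at about (-0.119, 0.017), turned -11°. I will push with two spread fingertips held square to the rest.

```bash
python3 -m crank '[[0.4,0.025,-0.0192,0,0],[0.4,0.025,-0.0192,0,0],[0.4,0.025,-0.0192,0,0],[0.4,0.025,-0.0192,0,0],[0.4,0.025,-0.0192,0,0],[0.4,0.025,-0.0192,0,0],[0.4,0.025,-0.0192,0,0],[0.4,0.025,-0.0192,0,0]]'
python3 -m crank '[[0.4,0.025,-0.0192,0,0],[0.4,0.025,-0.0192,0,0],[0.4,0.025,-0.0192,0,0],[0.4,0.025,-0.0192,0,0],[0.4,0.025,-0.0192,0,0],[0.4,0.025,-0.0192,0,0],[0.4,0.025,-0.0192,0,0],[0.4,0.025,-0.0192,0,0]]'
python3 -m crank '[[0.4,0,0,0,-6.9],[0.4,0,0,0,-6.9],[0.4,0,0,0,-6.9],[0.4,0,0,0,-6.9],[0.4,0,0,0,-6.9],[0.4,0,0,0,-6.9],[0.4,0,0,0,-6.9],[0.4,0,0,0,0]]'
cat >> h.py <<'E'
def rel():
    o=get_obs(); e=np.array([np.cos(np.radians(74.8)),np.sin(np.radians(74.8))]); f=np.array([-e[1],e[0]])
    d=o["eef_pos"][:2]-[.558,.1666]; w,x,y,z=o["tool_rot"]
    print("t",round(o["clock"],2),"rest-frame x,y",(d@e).round(4),(d@f).round(4),"z",o["eef_pos"][2].round(4),"yaw",np.degrees(2*np.arctan2(y,x)).round(2)%360,"open",round(o["opening"],3),"F",(o["contact_force"][:2]@e).round(1),o["contact_force"].round(1),"q",o["joints"].round(2))
E
python3 -c "from h import *; rel()"
```

```text
clock: 2.02
eef_pos: [0.3672, -0.2868, 0.2315]
tool_rot: [0.0, 0.974, 0.229, 0.0]
contact_force: [0.7, -1.3, 0.3]
opening: 0.0511
grip_force: 0.0
clock: 2.68
eef_pos: [0.4779, -0.06, 0.2315]
tool_rot: [0.0, 0.973, 0.229, 0.0]
contact_force: [0.2, -0.5, -0.0]
opening: 0.0513
grip_force: 0.0
clock: 3.35
eef_pos: [0.4774, -0.0615, 0.2314]
tool_rot: [0.0, 0.794, 0.608, 0.0]
contact_force: [0.3, -0.1, -0.1]
opening: 0.0516
grip_force: 0.0
t 3.35 rest-frame x,y -0.2412 0.018 z 0.2314 yaw 74.93 open 0.052 F -0.0 [ 0.3 -0.1 -0.1] q [-0.22  0.18  1.69  0.    1.27  0.05]
```

```bash
python3 -m crank '[[0.4,0,0,0.036,0],[0.4,0,0,0.036,0],[0.4,0,0,0.036,0],[0.4,0,0,0.036,0],[0.4,0,0,0.036,0],[0.4,0,0,0.03,0],[0.4,0,0,0.01,0],[0.4,0,0,0.004,0],[0.4,0,0,0.002,0],[0.4,0,0,0,0]]'
python3 - <<'E'
from h import *
rel()
im,d=shot("scene","down"); cv2.imwrite("pics/down.png",cv2.resize(im[120:290,220:440,::-1],None,fx=3,fy=3,interpolation=cv2.INTER_CUBIC))
E
```

```text
clock: 4.18
eef_pos: [0.4781, -0.0617, 0.0056]
tool_rot: [0.0, 0.795, 0.606, 0.0]
contact_force: [-0.0, -0.2, 0.3]
opening: 0.0513
grip_force: 0.0
t 4.18 rest-frame x,y -0.2413 0.0172 z 0.0056 yaw 74.67 open 0.051 F -0.2 [-0.  -0.2  0.3] q [-0.22  0.48  1.97  0.    0.69  0.05]
```

View pics/down.png

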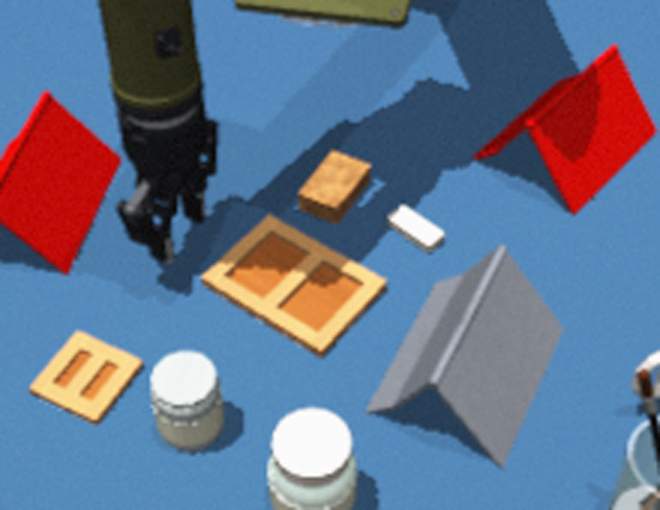

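The gripper stands clear behind the panel's far edge (crop around 165,250), with the rest ahead. Next I lower it a little and push gently so the panel squares up before it meets the rest.

```bash
python3 -m crank '[[0.4,0,0,0.002,0],[0.4,0,0,0.0015,0],[0.4,0.008,0,0,0],[0.4,0.008,0,0,0],[0.4,0.008,0,0,0],[0.4,0.007,0,0,0],[0.4,0.007,0,0,0],[0.4,0.007,0,0,0],[0.4,0.007,0,0,0],[0.4,0.007,0,0,0]]'
python3 -m crank '[[0.4,0.006,0,0,0],[0.4,0.006,0,0,0],[0.4,0,0,0,0]]'
cat >> h.py <<'E'
def panel(ref=None):
    e=np.array([np.cos(np.radians(74.8)),np.sin(np.radians(74.8))]); f=np.array([-e[1],e[0]])
    for cam in("top","scene"):
        im,d=eyes.camera(cam)
        for r in eyes.trace(cam,"panel"):
            P=pts(cam,d,r["mask"])[0]; P=P[P[:,2]>.004]
            q=P[:,:2]-[.558,.1666]; q=np.stack([q@e,q@f,P[:,2]],1)
            if len(q)<30 or abs(np.median(q[:,1]))>.1: continue
            c,s,a=cv2.minAreaRect(q[:,:2].astype(np.float32))
            print(cam,round(r["score"],2),"rect c",np.round(c,4),np.round(s,3),round(a,1),"lo/hi",np.percentile(q,[1,99],axis=0).round(3).tolist(),np.median(im[r["mask"]],0))
E
python3 -c "
from h import *
rel(); panel()"
```

```text
clock: 5.07
eef_pos: [0.4932, -0.0039, 0.0019]
tool_rot: [0.0, 0.795, 0.607, 0.0]
contact_force: [0.6, -0.5, 0.9]
opening: 0.0511
grip_force: 0.4
clock: 5.32
eef_pos: [0.4965, 0.008, 0.0018]
tool_rot: [-0.0, 0.794, 0.607, 0.0]
contact_force: [-0.1, 0.5, -0.4]
opening: 0.0511
grip_force: 0.0
t 5.32 rest-frame x,y -0.1692 0.0178 z 0.0018 yaw 74.81 open 0.051 F 0.4 [-0.1  0.5 -0.4] q [-0.07  0.5   1.94  0.    0.71  0.2 ]
top 0.9 rect c [-0.0722  0.073 ] [0.101 0.203] 9.2 lo/hi [[-0.116, -0.022, 0.004], [-0.017, 0.071, 0.017]] [222. 137.  74.]
scene 0.89 rect c [-0.087   0.0285] [0.104 0.141] 87.4 lo/hi [[-0.156, -0.023, 0.004], [-0.017, 0.078, 0.016]] [160. 116.  67.]
```

Panel is nearly square (-2.6°), centred at y ≈ +0.028 and still within the rest's width. I recentre the pusher on it and push on.

```bash
python3 -m crank '[[0.4,-0.008,0,0,0],[0.4,0,-0.009,0,0],[0.4,0.005,0,0,0],[0.4,0.005,0,0,0],[0.4,0.005,0,0,0],[0.4,0.005,0,0,0],[0.4,0.005,0,0,0],[0.4,0.005,0,0,0],[0.4,0.005,0,0,0],[0.4,0.005,0,0,0]]'
python3 -m crank '[[0.4,0.006,0,0,0],[0.4,0.006,0,0,0],[0.4,0.006,0,0,0],[0.4,0.006,0,0,0]]'
python3 -c "
from h import *
rel(); panel()
im,d=eyes.camera('scene'); cv2.imwrite('pics/push1.png',cv2.resize(im[140:290,240:440,::-1],None,fx=3,fy=3))"
```

```text
clock: 6.35
eef_pos: [0.496, 0.0408, 0.0018]
tool_rot: [0.0, 0.795, 0.607, -0.0]
contact_force: [-0.3, -0.4, 0.5]
opening: 0.0513
grip_force: 0.6
clock: 6.68
eef_pos: [0.5021, 0.064, 0.0017]
tool_rot: [-0.0, 0.795, 0.607, -0.0]
contact_force: [0.2, -1.1, -0.8]
opening: 0.0513
grip_force: 0.5
t 6.68 rest-frame x,y -0.1137 0.027 z 0.0017 yaw 74.76 open 0.051 F -1.0 [ 0.2 -1.1 -0.8] q [0.04 0.5  1.92 0.   0.72 0.31]
top 0.77 rect c [-0.0304  0.0396] [0.113 0.145] 72.8 lo/hi [[-0.082, -0.018, 0.012], [0.032, 0.095, 0.496]] [172. 127.  76.]
top 0.59 rect c [0.2376 0.067 ] [0.103 0.079] 9.9 lo/hi [[0.198, 0.024, 0.004], [0.287, 0.107, 0.092]] [118.  117.  112.5]
```

View pics/push1.png

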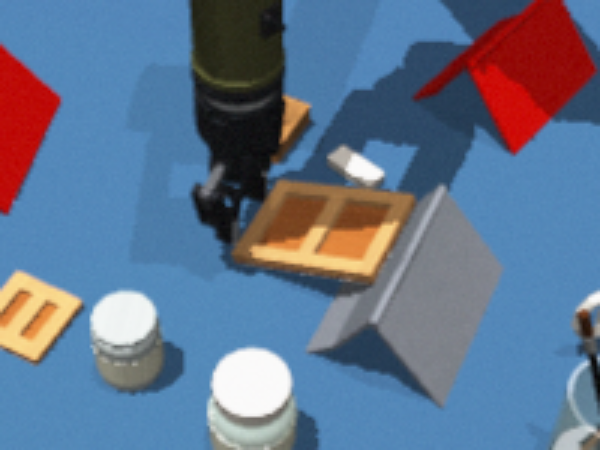

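The panel (crop 325,230) is riding up the slope squarely, with the fingers on its lower edge at (230,230). I push on.

```bash
python3 -m crank '[[0.4,0.006,0,0,0],[0.4,0.006,0,0,0],[0.4,0.006,0,0,0],[0.4,0.006,0,0,0],[0.4,0.006,0,0,0],[0.4,0.006,0,0,0],[0.4,0.006,0,0,0],[0.4,0.006,0,0,0]]'
python3 -m crank '[[0.4,0.005,0,0,0],[0.4,0.005,0,0,0],[0.4,0.005,0,0,0],[0.4,0.005,0,0,0]]'
python3 -c "
from h import *
rel()
im,d=eyes.camera('scene'); cv2.imwrite('pics/push2.png',cv2.resize(im[130:290,260:460,::-1],None,fx=3,fy=3))"
```

```text
clock: 7.6
eef_pos: [0.5149, 0.1104, 0.0018]
tool_rot: [0.0, 0.795, 0.607, 0.0]
contact_force: [-0.4, -0.9, -0.6]
opening: 0.0513
grip_force: 0.2
clock: 7.93
eef_pos: [0.52, 0.1295, 0.0018]
tool_rot: [-0.0, 0.795, 0.607, -0.0]
contact_force: [-0.2, -0.2, -1.0]
opening: 0.0511
grip_force: 0.2
t 7.93 rest-frame x,y -0.0458 0.0269 z 0.0018 yaw 74.76 open 0.051 F -0.2 [-0.2 -0.2 -1. ] q [ 0.17  0.53  1.85 -0.    0.76  0.43]
```

View pics/push2.png

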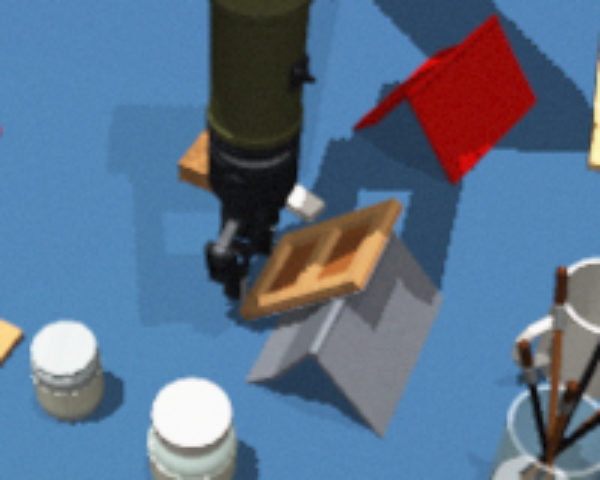

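The panel stands up the slope, overhanging the ridge (crop 395,210), with its lower edge at the fingertips (245,315). I push the last 22 mm in small steps.

```bash
python3 -m crank '[[0.4,0.004,0,0,0],[0.4,0.004,0,0,0],[0.4,0.004,0,0,0],[0.4,0.003,0,0,0],[0.4,0,0,0,0]]'
python3 -m crank '[[0.4,0.003,0,0,0],[0.4,0.002,0,0,0],[0.4,0.002,0,0,0],[0.4,0,0,0,0]]'
cat >> h.py <<'E'
def lean():
    e=np.array([np.cos(np.radians(74.8)),np.sin(np.radians(74.8))]); f=np.array([-e[1],e[0]])
    for cam in("top","scene"):
        im,d=eyes.camera(cam); P,u,v=pts(cam,d)
        q=P[:,:2]-[.558,.1666]; q=np.stack([q@e,q@f,P[:,2]],1); c=im[v,u].astype(int)
        m=(abs(q[:,0])<.2)&(abs(q[:,1])<.09)&(q[:,2]>.004)&(q[:,2]<.16)&(c[:,0]-c[:,2]>40)
        q=q[m]
        if len(q)<20: print(cam,"none",len(q)); continue
        n=np.linalg.svd(q-q.mean(0))[2][2]; n*=-np.sign(n[0])
        print(cam,len(q),"lo/hi",np.percentile(q,[1,99],axis=0).round(3).tolist(),"tilt",np.degrees(np.arctan2(-n[0],n[2])).round(1),"n",n.round(2))
E
python3 -c "
from h import *
rel();lean()"
```

```text
clock: 8.4
eef_pos: [0.5243, 0.1441, 0.0019]
tool_rot: [0.0, 0.795, 0.607, 0.0]
contact_force: [0.5, 0.6, 0.4]
opening: 0.0511
grip_force: 0.0
clock: 8.73
eef_pos: [0.5259, 0.1505, 0.0018]
tool_rot: [-0.0, 0.795, 0.607, 0.0]
contact_force: [0.4, -0.3, 0.3]
opening: 0.0512
grip_force: 0.0
t 8.73 rest-frame x,y -0.0239 0.0268 z 0.0018 yaw 74.76 open 0.051 F -0.2 [ 0.4 -0.3  0.3] q [0.2  0.54 1.83 0.   0.77 0.47]
top 195 lo/hi [[0.023, 0.016, 0.046], [0.05, 0.056, 0.083]] tilt 42.9 n [-0.68 -0.04  0.73]
scene 858 lo/hi [[-0.01, -0.021, 0.014], [0.075, 0.078, 0.122]] tilt 54.2 n [-0.81  0.01  0.58]
```

Tilt is 54° and the top edge is at (x 0.075, z 0.12), as described for a fully pushed-up panel. I seat it by 2 mm more, withdraw, and check that it stays.

```bash
python3 -m crank '[[0.4,0.002,0,0,0],[0.4,0,0,0,0],[0.4,-0.005,0,0,0],[0.4,-0.015,0,0,0],[0.4,-0.02,0,0,0],[0.4,0,0,-0.03,0],[0.4,0,0,-0.035,0],[0.4,0,0,-0.035,0],[0.4,0,0,-0.035,0],[0.4,0,0,-0.035,0]]'
python3 -m crank '[[0.4,0,0,-0.035,0],[0.4,0.035,0,0,0],[0.4,0.035,0,0,0],[0.4,0.035,0,0,0],[0.4,0.035,0,0,0],[0.4,0.035,0,0,0],[0.4,0.014,0,0,0],[0.4,0,0,0,0]]'
python3 -c "
from h import *
rel();lean()
im,d=eyes.camera('scene'); cv2.imwrite('pics/lean.png',cv2.resize(im[110:290,260:480,::-1],None,fx=3,fy=3))"
```

```text
clock: 9.67
eef_pos: [0.5152, 0.1131, 0.1734]
tool_rot: [-0.0, 0.795, 0.607, -0.0]
contact_force: [1.5, 0.2, -0.0]
opening: 0.0511
grip_force: 0.0
clock: 10.33
eef_pos: [0.5661, 0.2989, 0.2063]
tool_rot: [-0.0, 0.794, 0.608, 0.001]
contact_force: [-0.4, -0.4, 0.0]
opening: 0.0511
grip_force: 0.0
t 10.33 rest-frame x,y 0.1298 0.0268 z 0.2063 yaw 74.94 open 0.051 F -0.5 [-0.4 -0.4  0. ] q [0.42 0.41 1.4  0.   1.33 0.68]
top 2287 lo/hi [[-0.011, -0.018, 0.009], [0.075, 0.08, 0.123]] tilt 55.4 n [-0.82 -0.    0.57]
scene 856 lo/hi [[-0.01, -0.021, 0.012], [0.075, 0.078, 0.123]] tilt 54.9 n [-0.82  0.01  0.57]
```

View pics/lean.png

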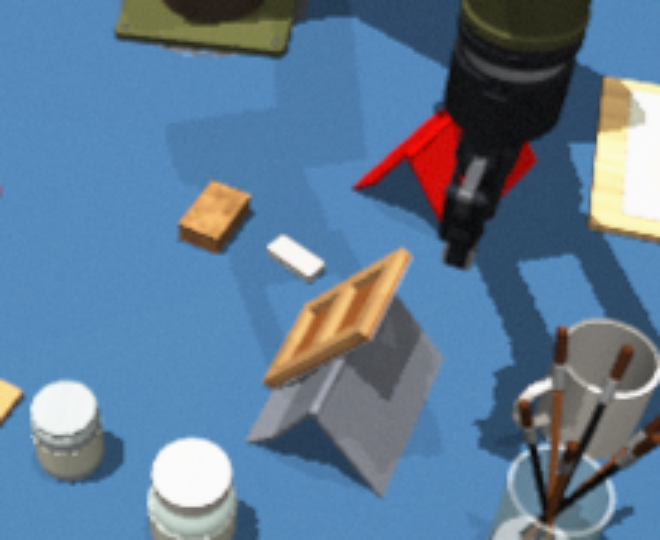

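The panel leans on the rest by itself at 55° (crop 340,320), and the gripper is behind and above its top edge. I lower the fingertips behind the free part and push back.

```bash
python3 -m crank '[[0.4,0,0,0.035,0],[0.4,0,0,0.035,0],[0.4,0,0,0.034,0],[0.4,0,0,0,0],[0.4,-0.012,0,0,0],[0.4,-0.012,0,0,0],[0.4,-0.01,0,0,0],[0.4,-0.005,0,0,0],[0.4,-0.005,0,0,0],[0.4,-0.005,0,0,0]]'
python3 -m crank '[[0.4,-0.006,0,0,0],[0.4,-0.006,0,0,0],[0.4,-0.006,0,0,0],[0.4,-0.006,0,0,0],[0.4,0,0,0,0]]'
python3 -c "
from h import *
rel();lean()"
```

```text
clock: 11.32
eef_pos: [0.5534, 0.2482, 0.1045]
tool_rot: [0.0, 0.795, 0.607, 0.002]
contact_force: [0.3, -0.1, 1.0]
opening: 0.0509
grip_force: 0.2
clock: 11.73
eef_pos: [0.5455, 0.2242, 0.1025]
tool_rot: [-0.0, 0.795, 0.607, -0.001]
contact_force: [0.3, 0.1, -0.4]
opening: 0.0509
grip_force: 0.0
t 11.73 rest-frame x,y 0.0523 0.0272 z 0.1025 yaw 74.73 open 0.051 F 0.2 [ 0.3  0.1 -0.4] q [ 0.32  0.45  1.64 -0.    1.06  0.59]
top 297 lo/hi [[-0.013, -0.018, 0.007], [0.039, 0.038, 0.134]] tilt 71.7 n [-0.94  0.11  0.31]
scene 205 lo/hi [[-0.011, -0.022, 0.013], [0.04, 0.065, 0.14]] tilt 72.0 n [-0.95 -0.07  0.31]
```

Tipping as planned: 72°, lower edge still at the foot.

```bash
python3 -m crank '[[0.4,-0.005,0,0,0],[0.4,-0.005,0,0,0],[0.4,-0.005,0,0,0],[0.4,-0.005,0,0,0],[0.4,-0.005,0,0,0],[0.4,-0.005,0,0,0],[0.4,-0.005,0,0,0],[0.4,-0.005,0,0,0],[0.4,-0.005,0,0,0],[0.4,-0.005,0,0,0]]'
python3 -m crank '[[0.4,-0.005,0,0,0],[0.4,-0.005,0,0,0],[0.4,0,0,0,0],[0.4,0,0,0,0],[0.4,0,0,0,0],[0.4,0,0,0,0]]'
python3 -c "
from h import *
rel();lean()
im,d=eyes.camera('scene'); cv2.imwrite('pics/tip.png',cv2.resize(im[110:290,240:460,::-1],None,fx=3,fy=3))"
```

```text
clock: 12.67
eef_pos: [0.533, 0.1767, 0.1028]
tool_rot: [0.0, 0.795, 0.607, 0.0]
contact_force: [-0.2, -0.0, 0.4]
opening: 0.051
grip_force: 0.0
clock: 13.17
eef_pos: [0.5307, 0.1678, 0.1028]
tool_rot: [0.0, 0.795, 0.607, 0.0]
contact_force: [0.3, -0.1, -0.1]
opening: 0.051
grip_force: 0.0
t 13.17 rest-frame x,y -0.006 0.0267 z 0.1028 yaw 74.77 open 0.051 F -0.0 [ 0.3 -0.1 -0.1] q [0.23 0.41 1.71 0.   1.02 0.5 ]
top none 0
scene 62 lo/hi [[-0.152, -0.022, 0.005], [-0.021, -0.017, 0.014]] tilt 179.6 n [-0.   -0.97 -0.25]
```

View pics/tip.png

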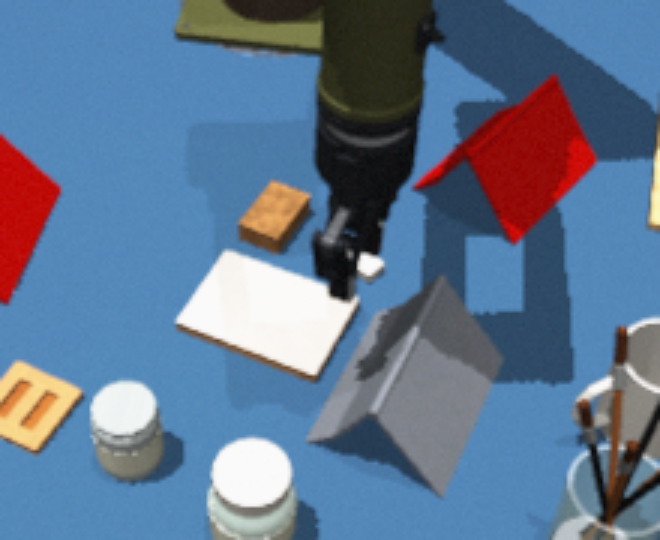

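The panel lies flat with the white face up in front of the rest (crop 270,315). I raise the arm clear, verify the bystanders and hand in.

```bash
python3 -m crank '[[0.4,0,0,-0.03,0],[0.4,0,0,-0.035,0],[0.4,0,0,-0.035,0],[0.4,0,0,-0.035,0],[0.4,0,0,0,0],[0.4,0,0,0,0],[0.4,0,0,0,0]]'
python3 - <<'E'
from h import *
rel(); panel()
im,d=eyes.camera("scene")
for l in("eraser","sponge_block","paint_tin","paint_jar","small_panel","mug","brush_jar"):
    for r in eyes.trace("scene",l)[:1]:
        print(l,round(r["score"],2),np.percentile(pts("scene",d,r["mask"])[0],[3,97],axis=0).round(3).tolist())
E
```

```text
clock: 13.9
eef_pos: [0.5301, 0.1676, 0.2376]
tool_rot: [-0.0, 0.795, 0.607, -0.0]
contact_force: [-1.3, -0.3, -0.8]
opening: 0.051
grip_force: 0.0
t 13.9 rest-frame x,y -0.0064 0.0272 z 0.2376 yaw 74.77 open 0.051 F -0.6 [-1.3 -0.3 -0.8] q [0.23 0.28 1.54 0.   1.33 0.5 ]
top 0.87 rect c [-0.0897  0.0681] [0.176 0.14 ] 89.7 lo/hi [[-0.159, -0.019, 0.008], [-0.02, 0.08, 0.017]] [244. 244. 243.]
scene 0.59 rect c [-0.0904  0.033 ] [0.112 0.14 ] 89.9 lo/hi [[-0.158, -0.021, 0.006], [-0.021, 0.078, 0.017]] [249. 247. 243.]
eraser 0.45 [[0.407, 0.136, 0.003], [0.444, 0.183, 0.017]]
sponge_block 0.77 [[0.359, 0.045, 0.006], [0.424, 0.098, 0.029]]
paint_tin 0.62 [[0.653, -0.019, 0.007], [0.702, 0.029, 0.073]]
paint_jar 0.75 [[0.701, 0.091, 0.017], [0.756, 0.146, 0.088]]
small_panel 0.65 [[0.614, -0.134, 0.003], [0.685, -0.063, 0.013]]
mug 0.85 [[0.52, 0.385, 0.011], [0.597, 0.462, 0.092]]
brush_jar 0.61 [[0.609, 0.346, 0.005], [0.733, 0.426, 0.217]]
```

```bash
python3 -c "
from h import *
print(job.hand_in())"
```

```text
the job is handed in; nothing more can be done
None
```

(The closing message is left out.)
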